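# Tip back the lamp arm of an inverted microscope

## Robot

A 7-joint arm with a two-finger parallel gripper is mounted at the origin on the work surface. World frame = base frame: x ahead of the robot, y to its left, z up, the work surface at z = 0. Lengths are in m, angles in rad, forces in N, time in s.
With the tool pointing down it reaches from about 0.35 to 0.9 m from the base axis. Payload 19.9 kg.
Tool frame: the origin (TCP) lies at the very end of the fingers, on their centre line; the grasp point (between the pads) lies 19 mm behind it; z points along the fingers, y is the line along which they close (so a half turn about z gives the same grasp; the last joint's range is limited). The gripper opens to 85 mm and grips with 20 to 120 N. Pads are 22 mm wide; open, the fingers measure 114 mm over their backs; the gripper's body (76 mm by 85 mm) begins 54 mm behind the grasp point. The pads swing forward as they close: fully open they stand 13 mm farther back than shut.
Start: joints at [-1.21, 0.417, -0.01, 1.614, 0.005, 1.111, -0.053], TCP at [0.244, 0.575, 0.231] pointing down, gripper open.
Joint ranges: [-2.81, 2.81], [-0.39, 2.02], [-1.27, 1.25], [0.06, 2.57], [-1.19, 4.33], [0.19, 2], [-2.82, 2.82]. Speed limits (rad/s): [1.89, 1.89, 2.39, 2.39, 3.01, 3.01, 3.01].

## Interface

Orientations are given as a rotation vector (axis times angle).
In Python, from cell import get_state, get_image, camera_model, job_done, find_in, landmark_of gives the robot as it stands.
- The arm moves only by the tool servo_tool, never from a script. Its argument "series" is a list of rows, each an object with "dp": the shift along the tool's x, y, z in m, a list of three; "rot": the turn, a rotation vector about the tool's x, y, z in rad, a list of three. A call has 1 to 5 rows; each row shifts and turns the commanded pose from where the row before left it, along the tool's axes as they then stand; what a row does not reach is not made up. A row lasts 1/8 s, in which the tool goes at most 62.5 mm and 10.7 degrees, less where a joint would pass 70% of its speed; a pose out of reach is approached as far as the arm can. A call is refused whole if a number of a shift passes 0.0625 or a number of a turn 0.188, either way. A call with a gripper value outside its range is refused whole. "claw" is the finger opening in m, from 0 to 0.0854, set as the call begins (left out, the last holds). The fingers move at their own pace and stop on an object; "grip_force" is the grip in N (left out, the last holds). Time passes only in rows, so rows that do not move let the fingers close. It gives the time, the measured TCP pose, the force, the opening and the grip force at its end, in the units of the state.
- get_state(): the state, without advancing time (a new reading comes with each control period).
- get_image(name): name is "side" or "top" or "wrist"; returns the picture (400x640x3 uint8, red, green, blue); there is no depth.
- camera_model(name): a dict with "K" (3x3 intrinsics, pixels), "world_to_cam" (4x4, takes a point from world to camera coordinates); the wrist camera has in their place "hand_eye" (4x4, takes a point from camera to tool coordinates, whose origin is the TCP and whose axes are the flange's). Camera axes: x right, y down, z forward; pixel columns grow to the right and rows downward; lengths in m; the calibration is good to about 2 mm. A picture is of the moment at which its call begins: read the wrist's pose just before it. camera_model takes no time and is no camera call.
- job_done(): hands the job in; it is judged then, once.
Trained networks look in the newest picture that a camera, given by its name, has taken for a name from the list of things; names that differ only in an ending like _2 or _b are one class to them, and where a whole thing is asked for, a point or a joint stands for the part that bears it (a point fixed in the world has none). Each returns a list of dicts, best first, with "p" (0 to 1); they miss things now and then, are a little off and sometimes report something else, mostly with a low value. They report only what shows in the picture. A call takes as long as a camera call.
- find_in(camera, thing): "xyz" ([x, y, z] in m, in world coordinates, good to about 4 mm: the middle of the surface that is visible of it).
- landmark_of(camera, thing): "xyz" ([x, y, z] in m, in world coordinates, good to about 4 mm: a listed point, or the origin of a listed thing).
The state is a dict: "time": time; "joints": joint angles; "qd": joint speeds; "tau": joint torques, N m; "position": TCP position; "orientation": TCP orientation; "ft_force": force on the tool from outside, world axes, zero at the start; "moment": the same for the moment, N m; "gripper_width": opening from 0.0 (shut) to 1.0 (fully open); "gripper_force": force on a finger pad.
Only numpy, scipy, OpenCV 4.12 (cv2) and the standard library are available. Lean on these libraries where they do the work, as an engineer would, in place of code of your own. Each camera call takes 0.05 s, during which the arm holds its last target. There are 200 camera calls.

## Task

Clear the stage of the small white inverted microscope for the next sample: with the fingertips push the orange lock knob round to its stop to free the lamp arm, then push up under the blue grip bar and swing the counterweighted arm gently past its balance point, so that it rests back on its stop and stays up by itself. Push only: pick nothing up, and leave the dish on the stage and the other things on the bench where they are.

Things in the scene. Friction and masses are not known exactly. Their poses are not given: they have to be found in the camera images.
- microscope: Compact white inverted microscope fixed to the bench, housing 235 x 180 x 60 mm. Origin: centre of its underside; x from its front to its rear, y to its left, z up. Black stage plate: x -120 to 25, y +-95 mm, top 90 mm up. Focus knobs at x 0, out to y +-117 mm, 34 mm up. Two white cheeks (x 15 to 90 mm, 32 to 44 mm either side, 181 mm high) carry the arm
- lamp_arm (a joint): Lamp arm's hinge, rad: 0 = lowered, level, lamp over the stage; grows as it swings up and back; 1.83 = back on its stop. About 1 kg with the steel counterweight behind the hinge. Balances at about 1.0: below, it sinks to 0; above, it swings on to 1.83 by itself (damped, about 1 rad/s). Raising takes 1 to 1.5 N at the bar. With the lock on it rises only 0.05
- tilt_hinge (a point): Middle of the arm's hinge shaft, which runs along the microscope's y, 165 mm above the bench (microscope frame 60, 0, 165 mm)
- grip_bar (a point): Middle of the blue round grip bar across the arm's front end, 14 mm thick, 86 mm long along the microscope's y; moves with the arm, 165 mm from the hinge shaft; lowered, it is 165 mm in front of the shaft at its height, 68 mm free below to the stage. Struts 9 mm thick, 38 mm either side, run back to the white lamp (52 mm across, its front 39 mm behind the bar)
- tilt_lock (a joint): Lock lever on top of the right (-y) cheek, on a vertical pin, rad: 0 = locked, steel tongue over the arm, handle out to the right (-y); grows as the knob is pushed to the rear (+x), anticlockwise from above; 1.4 = at its stop, released, handle to the rear. Friction holds it where it is left; about 1 N moves the knob. The arm is free from about 1.1
- lock_pivot (a point): On the lock lever's vertical pin, at the height of the knob's centre (microscope frame 30, -38, 190 mm)
- lock_knob (a point): Centre of the orange thumb knob on the lock lever: upright cylinder 16 mm across, 30 mm high (175 to 205 mm above the bench), 58 mm from the lever's pin; moves with the lever. Free space around it and below to the stage and housing
- dish: Closed culture dish 60 mm across and 15 mm high, loose on the stage under the lamp; origin: centre of its underside
- flask: Culture flask lying flat left of the microscope, 91 x 42 x 26 mm with a red cap; origin: on its underside, about its middle
- slide_box: Green slide box right of the microscope, 99 x 85 x 35 mm; origin: centre of its underside
- oil_bottle: Amber dropper bottle 28 mm across, 72 mm high, at the microscope's front left; origin: centre of its underside
- beaker: Glass beaker 68 mm across, 90 mm high, at the left; origin: centre of its underside
- dish_stack: Stack of closed dishes 92 mm across, 45 mm high, at the right; origin: centre of its underside
- timer: White lab timer 65 x 65 x 18 mm, lying flat at the left; origin: centre of its underside

How it is judged:
On the way, in this order (a step that is already met when the one before it is completed fails the run):
1. the lock is pushed round and frees the arm (value of joint tilt_lock above 1.1 rad), for 0.2 s.
2. the lamp arm has swung up and back to its stop (value of joint lamp_arm above 1.7 rad), for 0.2 s.
At the end, for the whole second after the job is handed in: The lamp arm rests raised on its stop (joint above 1.7 rad of 1.83) and still, the lock is still released (above 1.1 rad of 1.4), the dish is within 10 mm and every other loose thing within 15 mm of where it stood, all upright (value of joint lamp_arm above 1.7 rad and velocity of joint lamp_arm between -0.05 and 0.05 rad/s and value of joint tilt_lock above 1.1 rad and distance of dish from where it was at the start of the episode below 0.01 m and distance of each of flask, slide_box, oil_bottle, beaker, dish_stack, timer from where it was at the start of the episode below 0.015 m and angle between each of dish, flask, slide_box, oil_bottle, beaker, dish_stack, timer's own z axis and vertical below 0.1 rad); the robot touches nothing.
It fails at once if the lamp arm is flung up or let slam down (faster than 2.5 rad/s) (velocity of joint lamp_arm above 2.5 rad/s or velocity of joint lamp_arm below -2.5 rad/s).
It fails at once if the dish on the stage is shifted or lifted by more than 10 mm (distance of dish from where it was at the start of the episode above 0.01 m).
It fails at once if a thing standing by is moved, lifted or carried more than 15 mm (distance of any of flask, slide_box, oil_bottle, beaker, dish_stack, timer from where it was at the start of the episode above 0.015 m).
It also fails if it takes over 51 s, if anything falls off the work surface, if the arm or the gripper's body presses on something with over 40 N, if the wrist force passes 120 N, or if a joint passes its speed limit or range.

## Working session

There is one attempt and no reset: what is moved stays moved. The work goes in short steps, Python scripts to look and compute and a tool call to move; the robot and the scene stay as the last step left them, time stands still between calls to the robot, and variables do not carry over. Pictures are saved under pics/ and viewed, at most 10 in all, crops included, and the job is handed in when it is done.

Besides the shell and the picture viewer there is one more tool, called after "Call:" in YAML: its name, and indented under it one key for each argument. servo_tool: Moves the arm, as the interface text tells. Its arguments: {"type":"object","properties":{"series":{"type":"array","items":{"type":"object","properties":{"dp":{"type":"array","items":{"type":"number"}},"rot":{"type":"array","items":{"type":"number"}}}}},"claw":{"type":"number"},"grip_force":{"type":"number"}},"required":["series"]}

```bash
mkdir -p pics; cat > h.py <<'E'
from cell import *
import numpy as np, cv2
from scipy.spatial.transform import Rotation as R
def snap(c,n):
    im=get_image(c); cv2.imwrite(f'pics/{n}.png',im[:,:,::-1]); return im
E
python3 - <<'E'
from h import *
s=get_state(); print(s['time'],np.round(s['position'],3),np.round(s['orientation'],3)); print(np.round(R.from_rotvec(s['orientation']).as_matrix(),2))
a=snap('side','s0');b=snap('top','t0')
for c in('side','top'):
  for n in('microscope','tilt_hinge','grip_bar','lock_pivot','lock_knob'):
    print(c,n,[(np.round(d['xyz'],3),round(d['p'],2)) for d in landmark_of(c,n)[:2]])
for n in('dish','flask','slide_box','oil_bottle','beaker','dish_stack','timer'):
    print(n,[(np.round(d['xyz'],3),round(d['p'],2)) for d in landmark_of('top',n)[:1]])
print(get_state()['time'])
E
```

```text
0.0 [0.244 0.575 0.231] [-6.270e-01 -3.078e+00  2.000e-03]
[[-0.92  0.39 -0.  ]
 [ 0.39  0.92 -0.  ]
 [-0.   -0.   -1.  ]]
side microscope [(array([ 0.603,  0.045, -0.001]), 0.71)]
side tilt_hinge []
side grip_bar [(array([0.505, 0.032, 0.168]), 0.58), (array([0.64 , 0.007, 0.192]), 0.52)]
side lock_pivot [(array([0.639, 0.009, 0.188]), 0.58)]
side lock_knob [(array([0.611, 0.238, 0.004]), 0.59), (array([ 0.651, -0.046,  0.191]), 0.41)]
top microscope [(array([ 0.607,  0.043, -0.   ]), 0.69), (array([0.559, 0.033, 0.087]), 0.45)]
top tilt_hinge [(array([0.668, 0.052, 0.161]), 0.97)]
top grip_bar [(array([0.502, 0.034, 0.163]), 0.86), (array([ 0.607,  0.048, -0.001]), 0.7)]
top lock_pivot [(array([0.638, 0.012, 0.191]), 0.67)]
top lock_knob []
dish [(array([0.56 , 0.036, 0.085]), 0.64)]
flask [(array([ 0.612,  0.244, -0.002]), 0.59)]
slide_box [(array([ 0.578, -0.177,  0.001]), 0.64)]
oil_bottle [(array([0.454, 0.198, 0.002]), 0.44)]
beaker [(array([ 0.54 ,  0.42 , -0.001]), 0.82)]
dish_stack [(array([ 0.396, -0.5  ,  0.001]), 0.68)]
timer [(array([0.333, 0.431, 0.001]), 0.78)]
0.95
```

```bash
python3 -c "
import cv2,numpy as np
a=cv2.imread('pics/s0.png');b=cv2.imread('pics/t0.png')
cv2.imwrite('pics/st.png',cv2.resize(np.vstack([a,b]),(480*2//2*1,600)))"
```

```text
(no output)
```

View pics/s0.png

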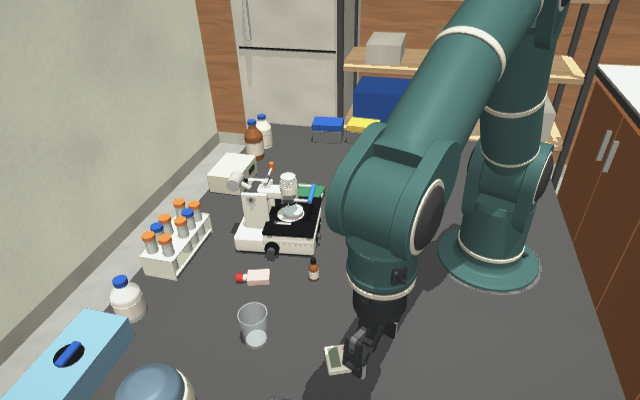

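View pics/t0.png

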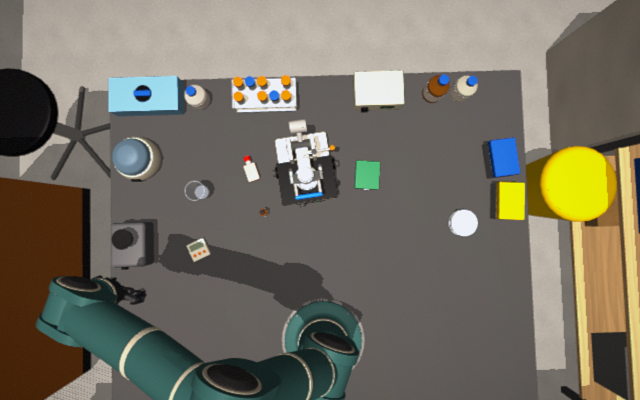

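The side view shows the microscope at about (280,210), with the orange knob at (271,165) and the blue bar at (312,193). In the top view the knob is at (333,148), to the right of the cheek, and the bar is at (309,196).

The landmarks agree on an origin near (0.605, 0.044) and a yaw near 0.105. That puts the pivot at (0.639, 0.009) and the knob at about (0.645, -0.049).

I'll close the fingers, rise, align the tool with the microscope and travel across.

Call:
servo_tool:
  claw: 0
  series:
    - {"dp": [0,0,-0.03],"rot": [0,0,-0.169]}
    - {"dp": [0,0,-0.04],"rot": [0,0,-0.169]}
    - {"dp": [0,0,-0.04],"rot": [0,0,-0.169]}
    - {"dp": [-0.01,-0.03,0],"rot": [0,0,0]}
    - {"dp": [-0.02,-0.05,0],"rot": [0,0,0]}

```text
time: 1.58
position: [0.2822, 0.4988, 0.3413]
orientation: [0.169, -3.137, -0.001]
ft_force: [1.4, 0.4, 0.4]
gripper_width: -0.002
gripper_force: 0.0
```

Call:
servo_tool:
  series:
    - {"dp": [-0.02,-0.05,0],"rot": [0,0,0]}
    - {"dp": [-0.02,-0.05,0],"rot": [0,0,0]}
    - {"dp": [-0.02,-0.05,0],"rot": [0,0,0]}
    - {"dp": [-0.02,-0.05,0],"rot": [0,0,0]}
    - {"dp": [-0.02,-0.05,0],"rot": [0,0,0]}

```text
time: 2.2
position: [0.4089, 0.259, 0.3416]
orientation: [-0.165, 3.137, 0.001]
ft_force: [0.5, -0.2, -0.6]
gripper_width: 0.002
gripper_force: 0.0
```

Call:
servo_tool:
  series:
    - {"dp": [-0.02,-0.05,0],"rot": [0,0,0]}
    - {"dp": [-0.02,-0.05,0],"rot": [0,0,0]}
    - {"dp": [-0.02,-0.05,0],"rot": [0,0,0]}
    - {"dp": [-0.02,-0.05,0],"rot": [0,0,0]}
    - {"dp": [-0.02,-0.05,0],"rot": [0,0,0]}

```text
time: 2.82
position: [0.5346, 0.021, 0.3416]
orientation: [-0.166, 3.137, 0.0]
ft_force: [0.9, 0.7, -0.5]
gripper_width: 0.001
gripper_force: 0.0
```

Call:
servo_tool:
  series:
    - {"dp": [-0.02,-0.03,0],"rot": [0,0,0]}
    - {"dp": [-0.02,-0.03,0],"rot": [0,0,0]}
    - {"dp": [-0.02,-0.025,0],"rot": [0,0,0]}
    - {"dp": [0,0,0.02]}
    - {"dp": [0,0,0.0]}

```text
invalid input at $.series[3]: expected keys dp, rot
```

```bash
python3 - <<'E'
from h import *
s=get_state(); print(s['time'],np.round(s['position'],4),np.round(s['joints'],2))
snap('wrist','w1')
for c in ('side','top'): get_image(c)
for c in('wrist','side','top'):
  for n in('lock_pivot','lock_knob','tilt_hinge','grip_bar'):
    print(c,n,[(np.round(d['xyz'],3),round(d['p'],2)) for d in landmark_of(c,n)[:2]])
E
```

```text
2.825 [0.5346 0.021  0.3416] [-0.41  0.17  0.36  1.7  -0.06  1.28  1.64]
wrist lock_pivot [(array([0.645, 0.013, 0.192]), 0.89)]
wrist lock_knob [(array([ 0.652, -0.043,  0.189]), 0.69)]
wrist tilt_hinge []
wrist grip_bar [(array([0.496, 0.031, 0.164]), 0.59)]
side lock_pivot [(array([0.64 , 0.007, 0.193]), 0.74)]
side lock_knob [(array([ 0.65 , -0.044,  0.189]), 0.62)]
side tilt_hinge [(array([0.67 , 0.048, 0.168]), 0.63)]
side grip_bar [(array([0.503, 0.031, 0.167]), 0.57)]
top lock_pivot [(array([0.64 , 0.013, 0.19 ]), 0.59)]
top lock_knob []
top tilt_hinge [(array([0.668, 0.052, 0.162]), 0.67)]
top grip_bar []
```

View pics/w1.png

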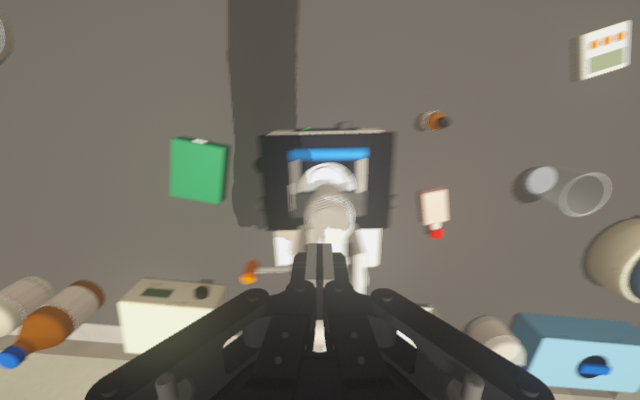

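The wrist view shows the knob at (250,272), with its lever running to (290,268), and the blue bar at (328,155). The networks agree with this, and the knob is at about (0.648, -0.047).

Call:
servo_tool:
  series:
    - {"dp": [-0.02,-0.03,0],"rot": [0,0,0]}
    - {"dp": [-0.02,-0.03,0],"rot": [0,0,0]}
    - {"dp": [-0.023,-0.019,0],"rot": [0,0,0]}
    - {"dp": [0,0,0.03],"rot": [0,0,0]}
    - {"dp": [0,0,0.03],"rot": [0,0,0]}

```text
time: 4.2
position: [0.6052, -0.0496, 0.2804]
orientation: [-0.165, 3.137, -0.0]
ft_force: [0.8, 0.1, -0.3]
gripper_width: 0.001
gripper_force: 0.0
```

Call:
servo_tool:
  series:
    - {"dp": [0,0,0.03],"rot": [0,0,0]}
    - {"dp": [0,0,0.03],"rot": [0,0,0]}
    - {"dp": [0,0,0.03],"rot": [0,0,0]}
    - {"dp": [0,0,0.01],"rot": [0,0,0]}
    - {"dp": [0,0,0],"rot": [0,0,0]}

```text
time: 4.82
position: [0.605, -0.0494, 0.1814]
orientation: [0.165, -3.137, 0.0]
ft_force: [-0.7, 0.1, -0.0]
gripper_width: -0.0
gripper_force: 0.0
```

```bash
python3 - <<'E'
from h import *
p=get_state()['position']; M=np.array([[.9945,-.105],[.105,.9945]])
piv=np.array([.641,.010]); cur=M.T@(p[:2]-piv)*1000; print(cur)
s=20; th=0.; n=14
ts=[0]+list(np.linspace(0,1.3,n+1)[1:])
for i,t in enumerate(ts):
    tgt=58*np.array([np.sin(t),-np.cos(t)])-s*np.array([np.cos(t),np.sin(t)])
    d=tgt-cur; cur=tgt
    # micro->tool: x_t=-x rotated by th (CCW), y_t=y rotated
    xt=-np.array([np.cos(th),np.sin(th)]); yt=np.array([-np.sin(th),np.cos(th)])
    print(round(t,2),np.round([d@xt,d@yt],1))
    if i: th+=.05
E
```

```text
[-42.02722569 -55.27668087]
0 [-22.   -2.7]
0.09 [-5.5 -1.6]
0.19 [-5.5 -1.4]
0.28 [-5.6 -1.1]
0.37 [-5.6 -0.9]
0.46 [-5.7 -0.6]
0.56 [-5.7 -0.4]
0.65 [-5.7 -0.2]
0.74 [-5.7  0.1]
0.84 [-5.7  0.3]
0.93 [-5.7  0.6]
1.02 [-5.6  0.8]
1.11 [-5.6  1.1]
1.21 [-5.5  1.3]
1.3 [-5.5  1.5]
```

Call:
servo_tool:
  series:
    - {"dp": [-0.011,-0.0013,0],"rot": [0,0,0]}
    - {"dp": [-0.011,-0.0014,0],"rot": [0,0,0]}
    - {"dp": [-0.0055,-0.0016,0],"rot": [0,0,-0.05]}
    - {"dp": [-0.0055,-0.0014,0],"rot": [0,0,-0.05]}
    - {"dp": [-0.0056,-0.0011,0],"rot": [0,0,-0.05]}

```text
time: 5.45
position: [0.645, -0.0512, 0.1817]
orientation: [-0.402, 3.115, -0.0]
ft_force: [-1.6, 0.2, 1.1]
gripper_width: 0.003
gripper_force: 0.6
```

Call:
servo_tool:
  series:
    - {"dp": [-0.0056,-0.0009,0],"rot": [0,0,-0.05]}
    - {"dp": [-0.0057,-0.0006,0],"rot": [0,0,-0.05]}
    - {"dp": [-0.0057,-0.0004,0],"rot": [0,0,-0.05]}
    - {"dp": [-0.0057,-0.0002,0],"rot": [0,0,-0.05]}
    - {"dp": [-0.0057,0.0001,0],"rot": [0,0,-0.05]}

```text
time: 6.08
position: [0.6721, -0.0433, 0.1816]
orientation: [-0.788, 3.041, -0.0]
ft_force: [-1.1, 0.1, -0.0]
gripper_width: 0.0
gripper_force: 0.6
```

```bash
python3 - <<'E'
from h import *
s=get_state(); print(np.round(s['position'],4),np.round(s['joints'],2))
a=snap('side','s2');b=snap('top','t2')
a=cv2.resize(a[130:270,200:360],None,fx=2.5,fy=2.5,interpolation=2);b=cv2.resize(b[90:230,240:400],None,fx=2.5,fy=2.5,interpolation=2)
cv2.imwrite('pics/c2.png',np.hstack([a,b])[:,:,::-1])
for c in('side','top'):
  print(c,[(np.round(d['xyz'],3),round(d['p'],2)) for d in landmark_of(c,'lock_knob')[:2]])
E
```

```text
[ 0.6721 -0.0433  0.1816] [-0.17  0.56  0.28  1.54 -0.17  1.07  2.22]
side [(array([0.612, 0.24 , 0.   ]), 0.69), (array([ 0.685, -0.026,  0.193]), 0.61)]
top []
```

View pics/c2.png

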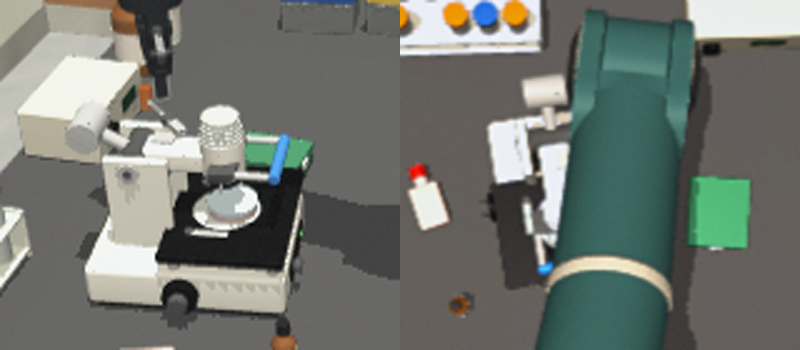

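In the left half, the side crop, the fingers at (165,85) are behind the knob at (147,97). The lever runs to (183,127) and has turned about 0.8 rad. I'll continue.

Call:
servo_tool:
  series:
    - {"dp": [-0.0057,0.0003,0],"rot": [0,0,-0.05]}
    - {"dp": [-0.0057,0.0006,0],"rot": [0,0,-0.05]}
    - {"dp": [-0.0056,0.0008,0],"rot": [0,0,-0.05]}
    - {"dp": [-0.0056,0.0011,0],"rot": [0,0,-0.05]}
    - {"dp": [-0.0055,0.0013,0],"rot": [0,0,0]}

```text
time: 6.9
position: [0.692, -0.0243, 0.1814]
orientation: [1.083, -2.949, 0.0]
ft_force: [-1.2, -0.1, 0.1]
gripper_width: -0.0
gripper_force: 0.5
```

Call:
servo_tool:
  series:
    - {"dp": [-0.0055,0.0015,0],"rot": [0,0,0]}
    - {"dp": [-0.002,0.001,0],"rot": [0,0,0]}
    - {"dp": [0,0,0],"rot": [0,0,0]}

```text
time: 7.28
position: [0.6961, -0.0171, 0.1814]
orientation: [-1.085, 2.948, -0.0]
ft_force: [-0.2, 0.1, -0.8]
gripper_width: 0.003
gripper_force: 0.0
```

```bash
python3 - <<'E'
from h import *
s=get_state(); print(np.round(s['position'],4),np.round(s['joints'],2))
a=snap('side','s3');snap('wrist','w3')
a=cv2.resize(a[130:270,200:360],None,fx=3,fy=3,interpolation=2)
cv2.imwrite('pics/c3.png',a[:,:,::-1])
for c in('side','wrist'):
  for n in('lock_knob','lock_pivot'):print(c,[(np.round(d['xyz'],3),round(d['p'],2)) for d in landmark_of(c,n)[:2]])
E
```

```text
[ 0.6961 -0.0171  0.1814] [-0.17  0.6   0.23  1.47 -0.14  1.09  2.36]
side [(array([0.7  , 0.006, 0.19 ]), 0.58)]
side [(array([0.642, 0.007, 0.188]), 0.61)]
wrist [(array([0.7  , 0.006, 0.187]), 0.64)]
wrist [(array([0.645, 0.015, 0.195]), 0.95)]
```

View pics/c3.png

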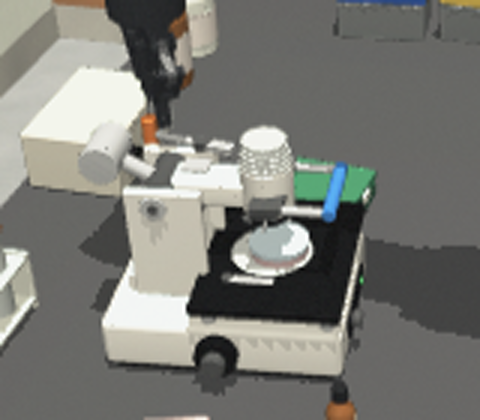

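The knob is at (150,128) in the crop, behind the cheek, and the lever points to the rear at about 1.38 rad. A small nudge to the stop, then I'll back off and rise.

Call:
servo_tool:
  series:
    - {"dp": [-0.002,0.002,0],"rot": [0,0,0]}
    - {"dp": [0,0,0],"rot": [0,0,0]}

```text
time: 7.82
position: [0.6963, -0.0142, 0.1814]
orientation: [-1.085, 2.948, -0.0]
ft_force: [0.0, -0.0, 0.8]
gripper_width: 0.001
gripper_force: 0.2
```

Call:
servo_tool:
  series:
    - {"dp": [0.01,-0.01,0],"rot": [0,0,0]}
    - {"dp": [0.02,-0.02,0],"rot": [0,0,0]}
    - {"dp": [0,0,-0.04],"rot": [0,0,0.12]}
    - {"dp": [0,0,-0.05],"rot": [0,0,0.12]}
    - {"dp": [0,0,-0.05],"rot": [0,0,0.12]}

```text
time: 8.45
position: [0.6924, -0.058, 0.3229]
orientation: [0.532, -3.096, 0.0]
ft_force: [0.3, 1.3, -0.7]
gripper_width: 0.002
gripper_force: 0.0
```

Call:
servo_tool:
  series:
    - {"dp": [0,0,-0.05],"rot": [0,0,0.12]}
    - {"dp": [0.02,0,-0.02],"rot": [0,0,0.12]}
    - {"dp": [0.05,0,0],"rot": [0,0,0.1]}
    - {"dp": [0.05,0,0],"rot": [0,0,0]}
    - {"dp": [0.05,0,0],"rot": [0,0,0]}

```text
time: 9.07
position: [0.5217, -0.068, 0.3911]
orientation: [0.007, -3.142, 0.0]
ft_force: [0.3, -0.5, 0.9]
gripper_width: 0.0
gripper_force: 0.0
```

```bash
python3 - <<'E'
from h import *
s=get_state(); print(np.round(s['position'],4),np.round(s['joints'],2),np.round(s['orientation'],3))
for c in('side','wrist'):
  get_image(c)
  for n in('lock_knob','lock_pivot','grip_bar','tilt_hinge'):print(c,n,[(np.round(d['xyz'],3),round(d['p'],2)) for d in landmark_of(c,n)[:2]])
E
```

```text
[ 0.5217 -0.068   0.3911] [-0.31  0.13  0.42  1.64 -0.05  1.38  1.7 ] [ 0.007 -3.142  0.   ]
side lock_knob [(array([0.7  , 0.008, 0.191]), 0.56)]
side lock_pivot [(array([0.639, 0.007, 0.193]), 0.78)]
side grip_bar [(array([0.501, 0.032, 0.164]), 0.55)]
side tilt_hinge [(array([0.667, 0.051, 0.168]), 0.83)]
wrist lock_knob [(array([0.702, 0.01 , 0.189]), 0.94)]
wrist lock_pivot [(array([0.641, 0.014, 0.194]), 0.88)]
wrist grip_bar [(array([0.497, 0.03 , 0.165]), 0.58)]
wrist tilt_hinge [(array([0.667, 0.051, 0.168]), 0.79)]
```

The lock is released: the knob is at (0.701, 0.009), to the rear of the pivot. Next I'll tilt the tool forward in front of the microscope.

Call:
servo_tool:
  series:
    - {"dp": [0.03,0.02,0],"rot": [0,0,-0.112]}
    - {"dp": [0.03,0.02,0],"rot": [0,-0.157,0]}
    - {"dp": [0.02,0.02,0],"rot": [0,-0.157,0]}
    - {"dp": [0.02,0.02,0],"rot": [0,-0.157,0]}
    - {"dp": [0,0,0],"rot": [0,-0.157,0]}

```text
time: 10.2
position: [0.4251, 0.0085, 0.3764]
orientation: [-0.169, 2.618, 0.058]
ft_force: [0.5, 0.5, 2.2]
gripper_width: -0.0
gripper_force: 0.0
```

Call:
servo_tool:
  series:
    - {"dp": [0,0,0],"rot": [0,-0.157,0]}
    - {"dp": [0,0,0],"rot": [0,0,0]}

```text
time: 10.45
position: [0.444, 0.004, 0.3696]
orientation: [-0.153, 2.493, 0.079]
ft_force: [-0.6, -0.2, -0.2]
gripper_width: -0.003
gripper_force: 0.0
```

```bash
python3 - <<'E'
from h import *
s=get_state(); print(np.round(s['position'],4),np.round(s['joints'],2)); print(np.round(R.from_rotvec(s['orientation']).as_matrix(),3)); print(np.round(camera_model('wrist')['hand_eye'],3))
E
```

```text
[0.444  0.004  0.3696] [-0.03 -0.39  0.01  2.26 -0.13  0.63  1.75]
[[-0.794 -0.129  0.594]
 [-0.091  0.991  0.094]
 [-0.601  0.02  -0.799]]
[[ 0.001 -0.945 -0.327  0.085]
 [ 1.     0.     0.001 -0.   ]
 [-0.001 -0.327  0.945 -0.142]
 [ 0.     0.     0.     1.   ]]
```

Call:
servo_tool:
  series:
    - {"dp": [0.026,0.005,0.026],"rot": [0,0,0]}
    - {"dp": [0.026,0.005,0.026],"rot": [0,0,0]}
    - {"dp": [0.027,0.005,0.026],"rot": [0,0,0]}
    - {"dp": [0.027,0.004,0.027],"rot": [0,0,0]}
    - {"dp": [0,0,0],"rot": [0,0,0]}

```text
time: 11.08
position: [0.4199, 0.0265, 0.2222]
orientation: [-0.163, 2.496, 0.084]
ft_force: [-0.0, 0.6, 0.6]
gripper_width: -0.001
gripper_force: 0.0
```

```bash
python3 - <<'E'
from h import *
s=get_state(); print(np.round(s['position'],4),np.round(s['joints'],2)); print(np.round(R.from_rotvec(s['orientation']).as_matrix(),3))
snap('wrist','w4')
for n in('grip_bar','tilt_hinge'):print(n,[(np.round(d['xyz'],3),round(d['p'],2)) for d in landmark_of('wrist',n)[:2]])
E
```

```text
[0.4199 0.0265 0.2222] [-0.1  -0.24 -0.01  2.52 -0.17  0.22  1.74]
[[-0.795 -0.137  0.591]
 [-0.097  0.99   0.099]
 [-0.599  0.021 -0.801]]
grip_bar [(array([0.5  , 0.032, 0.168]), 0.81), (array([ 0.532,  0.415, -0.001]), 0.73)]
tilt_hinge [(array([ 0.577, -0.176,  0.002]), 0.65)]
```

View pics/w4.png

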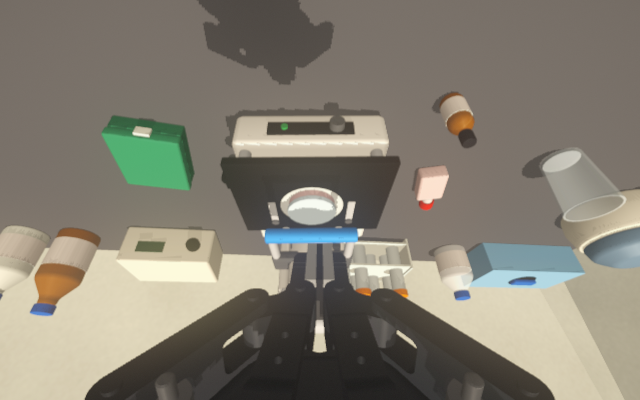

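The bar spans (267–357, 236) and the fingertips are centred at x≈318, so they are lined up to pass beneath it. In the tool frame the bar is at x -31, y -7, z +93 mm. I'll slide in under it.

Call:
servo_tool:
  series:
    - {"dp": [0,-0.003,0.025],"rot": [0,0,0]}
    - {"dp": [0,-0.003,0.025],"rot": [0,0,0]}
    - {"dp": [0,0,0.025],"rot": [0,0,0]}
    - {"dp": [0,0,0.025],"rot": [0,0,0]}
    - {"dp": [0,0,0.015],"rot": [0,0,0]}

```text
time: 11.85
position: [0.4377, 0.0283, 0.201]
orientation: [-0.186, 2.496, 0.06]
ft_force: [0.6, 0.3, -0.5]
gripper_width: 0.001
gripper_force: 0.0
```

```bash
python3 - <<'E'
from h import *
s=get_state(); p=s['position']; print(np.round(p,4),np.round(s['joints'],2),np.round(s['ft_force'],1)); r=R.from_rotvec(s['orientation']).as_matrix(); print(np.round(r,3))
a=snap('side','s5'); snap('wrist','w5')
a=cv2.resize(a[130:270,220:380],None,fx=3,fy=3,interpolation=2)
cv2.imwrite('pics/c5.png',a[:,:,::-1])
for c in('side','wrist'):
  for n in('grip_bar','tilt_hinge'):
    for d in landmark_of(c,n)[:2]: print(c,n,np.round(d['xyz'],3),round(d['p'],2),np.round(r.T@(np.array(d['xyz'])-p),3))
# bar arc in tool axes
ex=np.array([.9945,.105,0]);ez=np.array([0,0,1.])
f=lambda a:.165*(-np.cos(a)*ex+np.sin(a)*ez)
for a in np.arange(0,1.3,.1): print(round(a,1),np.round(1000*r.T@(f(a+.1)-f(a)),1))
E
```

```text
[0.4377 0.0283 0.201 ] [ 0.74 -0.16 -0.79  2.5  -0.94  0.2   2.52] [ 0.6  0.3 -0.5]
[[-0.794 -0.148  0.59 ]
 [-0.119  0.989  0.087]
 [-0.597 -0.001 -0.802]]
side grip_bar [0.501 0.035 0.166] 0.68 [-0.031 -0.003  0.066]
side tilt_hinge [0.667 0.05  0.167] 0.91 [-0.164 -0.012  0.165]
wrist grip_bar [0.5   0.029 0.164] 0.88 [-0.027 -0.008  0.066]
0.0 [-10.5  -0.  -12.7]
0.1 [-11.7  -0.1 -11.6]
0.2 [-12.8  -0.2 -10.4]
0.3 [-13.8  -0.3  -9.1]
0.4 [-14.6  -0.3  -7.6]
0.5 [-15.3  -0.4  -6.1]
0.6 [-15.8  -0.4  -4.6]
0.7 [-16.2  -0.5  -3. ]
0.8 [-16.4  -0.5  -1.3]
0.9 [-16.5  -0.6   0.3]
1.0 [-16.4  -0.6   1.9]
1.1 [-16.1  -0.7   3.6]
1.2 [-15.7  -0.7   5.2]
```

View pics/c5.png

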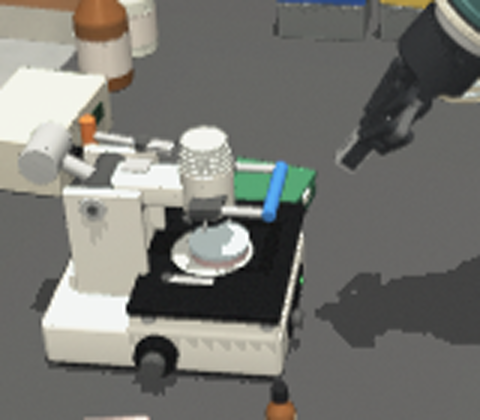

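The wrist joint reached its limit at this tilt, so the tool moved only 30 mm. It is still well clear, with the finger at (350,160) in the crop and the bar at (275,190). My fitted planar arm model says a tilt of about 20° is reachable under the bar. I'll reduce the tilt.

Call:
servo_tool:
  series:
    - {"dp": [0,0,-0.02],"rot": [0,0.09,0]}
    - {"dp": [0,0,-0.02],"rot": [0,0.09,0]}
    - {"dp": [0,0,0],"rot": [0,0.09,0]}
    - {"dp": [0,0,0],"rot": [0,0,0]}

```text
time: 12.65
position: [0.415, 0.0247, 0.2335]
orientation: [-0.205, 2.766, 0.036]
ft_force: [-0.4, 0.3, -0.4]
gripper_width: -0.002
gripper_force: 0.0
```

```bash
cat > st.py <<'E'
from h import *
s=get_state(); p=s['position']; r=R.from_rotvec(s['orientation']).as_matrix()
print(s['time'],np.round(p,4),np.round(s['joints'],2),np.round(s['ft_force'],1)); print(np.round(r,3))
B=np.array([.501,.032,.166]); print('bar in tool',np.round(r.T@(B-p),4))
E
python3 st.py
```

```text
12.65 [0.415  0.0247 0.2335] [ 1.05 -0.27 -1.    2.31 -0.47  0.66  2.07] [-0.4  0.3 -0.4]
[[-0.923 -0.147  0.357]
 [-0.138  0.989  0.051]
 [-0.36  -0.002 -0.933]]
bar in tool [-0.056  -0.0053  0.094 ]
```

Call:
servo_tool:
  series:
    - {"dp": [-0.003,-0.002,0.02],"rot": [0,0,0]}
    - {"dp": [-0.003,-0.002,0.02],"rot": [0,0,0]}
    - {"dp": [-0.006,-0.001,0.02],"rot": [0,0,0]}
    - {"dp": [-0.012,0,0.012],"rot": [0,0,0]}
    - {"dp": [0,0,0],"rot": [0,0,0]}

```text
time: 13.28
position: [0.4576, 0.0265, 0.1759]
orientation: [-0.205, 2.774, 0.039]
ft_force: [-0.0, 0.4, -0.5]
gripper_width: 0.001
gripper_force: 0.0
```

```bash
python3 st.py
```

```text
13.275 [0.4576 0.0265 0.1759] [ 1.08  0.13 -1.24  2.29  0.25  0.46  1.39] [-0.   0.4 -0.5]
[[-0.926 -0.147  0.349]
 [-0.138  0.989  0.053]
 [-0.353  0.001 -0.936]]
bar in tool [-0.0375 -0.0009  0.0247]
```

Call:
servo_tool:
  series:
    - {"dp": [0,0,0.015],"rot": [0,0,0]}
    - {"dp": [0,0,0.015],"rot": [0,0,0]}
    - {"dp": [0,0,0.015],"rot": [0,0,0]}
    - {"dp": [0,0,0],"rot": [0,0,0]}

```text
time: 13.78
position: [0.4728, 0.0279, 0.1347]
orientation: [-0.205, 2.774, 0.034]
ft_force: [-1.1, 1.5, -0.7]
gripper_width: -0.001
gripper_force: 0.0
```

```bash
python3 st.py
```

```text
13.775 [0.4728 0.0279 0.1347] [ 0.8   0.25 -0.99  2.3   0.56  0.39  1.09] [-1.1  1.5 -0.7]
[[-0.926 -0.147  0.349]
 [-0.138  0.989  0.049]
 [-0.352 -0.003 -0.936]]
bar in tool [-0.0378 -0.0001 -0.0193]
```

Call:
servo_tool:
  series:
    - {"dp": [-0.005,0,0.005],"rot": [0,0,0]}
    - {"dp": [-0.007,0,0],"rot": [0,0,0]}
    - {"dp": [0,0,0],"rot": [0,0,0]}

```text
time: 14.15
position: [0.4876, 0.029, 0.1353]
orientation: [-0.202, 2.772, 0.033]
ft_force: [0.6, 0.1, -0.4]
gripper_width: -0.001
gripper_force: 0.0
```

```bash
python3 st.py; python3 - <<'E'
from h import *
s=get_state(); p=s['position']; r=R.from_rotvec(s['orientation']).as_matrix()
a=snap('side','s6')
a=cv2.resize(a[130:270,220:380],None,fx=3,fy=3,interpolation=2)
cv2.imwrite('pics/c6.png',a[:,:,::-1])
for d in landmark_of('side','grip_bar')[:2]: print(np.round(d['xyz'],3),round(d['p'],2))
ex=np.array([.9945,.105,0]);ez=np.array([0,0,1.])
f=lambda a:.165*(-np.cos(a)*ex+np.sin(a)*ez)
for a in np.arange(0,1.3,.1): print(round(a,1),np.round(1000*r.T@(f(a+.1)-f(a)),1))
E
```

```text
14.15 [0.4876 0.029  0.1353] [ 0.76  0.27 -0.97  2.27  0.6   0.41  1.06] [ 0.6  0.1 -0.4]
[[-0.925 -0.144  0.352]
 [-0.136  0.99   0.049]
 [-0.355 -0.003 -0.935]]
bar in tool [-0.0237  0.001  -0.0238]
[0.501 0.032 0.167] 0.78
0.0 [ -6.6  -0.1 -15.1]
0.1 [ -8.1  -0.1 -14.4]
0.2 [ -9.5  -0.2 -13.5]
0.3 [-10.8  -0.3 -12.5]
0.4 [-12.   -0.3 -11.3]
0.5 [-13.   -0.4 -10.1]
0.6 [-14.   -0.4  -8.7]
0.7 [-14.8  -0.5  -7.3]
0.8 [-15.4  -0.5  -5.8]
0.9 [-15.9  -0.6  -4.2]
1.0 [-16.3  -0.6  -2.6]
1.1 [-16.5  -0.6  -1. ]
1.2 [-16.5  -0.6   0.7]
```

View pics/c6.png

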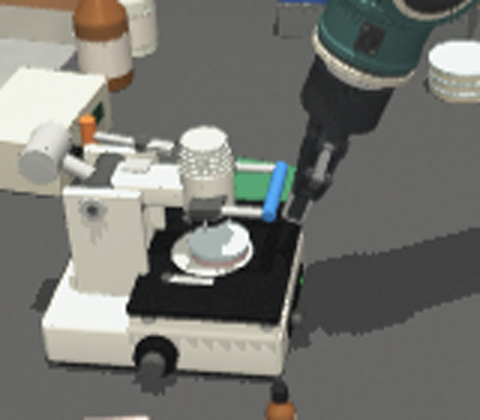

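The fingertip at (295,212) is just in front of and below the blue bar at (275,190). I'll follow the bar's arc upward at about 0.4 rad/s.

Call:
servo_tool:
  series:
    - {"dp": [-0.005,0,0],"rot": [0,0,0]}
    - {"dp": [-0.0035,0,-0.0076],"rot": [0,0,0]}
    - {"dp": [-0.0035,0,-0.0075],"rot": [0,0,0]}
    - {"dp": [-0.004,0,-0.0072],"rot": [0,0,0]}
    - {"dp": [-0.0042,0,-0.007],"rot": [0,0,0]}

```text
time: 14.88
position: [0.4938, 0.03, 0.169]
orientation: [-0.202, 2.776, 0.032]
ft_force: [-12.4, -1.0, 0.4]
gripper_width: 0.001
gripper_force: 6.0
```

```bash
python3 st.py; python3 - <<'E'
from h import *
s=get_state(); p=s['position']; r=R.from_rotvec(s['orientation']).as_matrix()
for c in ('side','wrist'):
  snap(c,c+'7')
  for d in landmark_of(c,'grip_bar')[:2]: print(c,np.round(d['xyz'],3),round(d['p'],2),'a',np.arctan2(d['xyz'][2]-.166,.668-d['xyz'][0]),np.round(r.T@(np.array(d['xyz'])-p),3))
E
```

```text
14.875 [0.4938 0.03   0.169 ] [ 0.88  0.23 -1.08  2.22  0.46  0.49  1.19] [-12.4  -1.    0.4]
[[-0.926 -0.144  0.348]
 [-0.136  0.99   0.048]
 [-0.351 -0.003 -0.936]]
bar in tool [-0.0058  0.0009  0.0054]
side [0.502 0.033 0.189] 0.58 a 0.13590404793725125 [-0.015  0.002 -0.015]
side [0.56  0.035 0.091] 0.35 a -0.6067451432203553 [-0.034 -0.004  0.096]
```

The bar is rising, at about 0.14 rad, but the steep finger is wedging with 12 N forward. There is now room to tilt further, which gives a better push angle.

Call:
servo_tool:
  series:
    - {"dp": [0.001,0,0.002],"rot": [0,-0.08,0]}
    - {"dp": [0.001,0,0.002],"rot": [0,-0.08,0]}
    - {"dp": [0,0,0],"rot": [0,0,0]}

```text
time: 15.45
position: [0.4939, 0.0297, 0.1645]
orientation: [-0.191, 2.615, 0.044]
ft_force: [-13.1, 0.5, 0.4]
gripper_width: -0.003
gripper_force: 5.9
```

```bash
cat >> st.py <<'E'
get_image('side')
for d in landmark_of('side','grip_bar')[:2]: print(np.round(d['xyz'],3),round(d['p'],2),'a',round(np.arctan2(d['xyz'][2]-.166,.668-d['xyz'][0]),2),np.round(r.T@(np.array(d['xyz'])-p),3))
ex=np.array([.9945,.105,0]);ez=np.array([0,0,1.])
f=lambda a:.165*(-np.cos(a)*ex+np.sin(a)*ez)
for a in np.arange(0,1.4,.1): print(round(a,1),np.round(1000*r.T@(f(a+.1)-f(a)),1))
E
python3 st.py
```

```text
15.45 [0.4939 0.0297 0.1645] [ 0.84  0.16 -1.    2.34  0.57  0.23  1.07] [-13.1   0.5   0.4]
[[-0.858 -0.144  0.493]
 [-0.128  0.99   0.068]
 [-0.497 -0.005 -0.868]]
bar in tool [-0.0071  0.0012  0.0023]
[0.499 0.032 0.184] 0.7 a 0.11 [-0.014  0.001 -0.014]
[0.614 0.236 0.004] 0.7 a -1.25 [-0.05   0.187  0.212]
0.0 [ -8.9  -0.1 -13.9]
0.1 [-10.2  -0.2 -12.9]
0.2 [-11.5  -0.2 -11.8]
0.3 [-12.6  -0.3 -10.6]
0.4 [-13.6  -0.4  -9.3]
0.5 [-14.5  -0.4  -7.9]
0.6 [-15.2  -0.5  -6.4]
0.7 [-15.7  -0.5  -4.9]
0.8 [-16.2  -0.5  -3.3]
0.9 [-16.4  -0.6  -1.7]
1.0 [-16.5  -0.6  -0. ]
1.1 [-16.4  -0.6   1.6]
1.2 [-16.2  -0.6   3.3]
1.3 [-15.7  -0.7   4.9]
```

Call:
servo_tool:
  series:
    - {"dp": [0.003,0,0.004],"rot": [0,0,0]}
    - {"dp": [0,0,0.004],"rot": [0,0,0]}
    - {"dp": [0,0,0],"rot": [0,0,0]}

```text
time: 15.92
position: [0.4935, 0.0297, 0.1542]
orientation: [-0.191, 2.622, 0.044]
ft_force: [-24.9, -1.6, -1.5]
gripper_width: 0.004
gripper_force: 11.0
```

```bash
python3 st.py | head -7
```

```text
15.925 [0.4935 0.0297 0.1542] [ 0.77  0.18 -0.93  2.35  0.66  0.22  0.98] [-24.9  -1.6  -1.5]
[[-0.862 -0.144  0.487]
 [-0.127  0.99   0.067]
 [-0.491 -0.005 -0.871]]
bar in tool [-0.0126  0.0011 -0.0065]
[0.5   0.033 0.171] 0.59 a 0.03 [-0.014  0.002 -0.011]
0.0 [ -8.8  -0.1 -13.9]
```

The bar sticks to the finger and follows it, so friction is high, and I'm pressing too far forward. I'll back off and seat deeper before lifting again with little forward preload.

Call:
servo_tool:
  series:
    - {"dp": [0.004,0,-0.003],"rot": [0,0,0]}
    - {"dp": [0.008,0,-0.003],"rot": [0,0,0]}
    - {"dp": [0.006,0,0.008],"rot": [0,0.07,0]}
    - {"dp": [0,0,0.01],"rot": [0,0.07,0]}
    - {"dp": [0,0,0.0],"rot": [0,0,0]}

```text
time: 16.65
position: [0.4878, 0.0294, 0.1374]
orientation: [-0.2, 2.752, 0.037]
ft_force: [-1.1, -0.3, -0.3]
gripper_width: -0.0
gripper_force: 0.0
```

```bash
python3 st.py | head -7
```

```text
16.65 [0.4878 0.0294 0.1374] [ 0.8   0.27 -1.01  2.28  0.64  0.39  1.02] [-1.1 -0.3 -0.3]
[[-0.918 -0.144  0.37 ]
 [-0.134  0.99   0.053]
 [-0.373 -0.001 -0.928]]
bar in tool [-0.0232  0.0007 -0.0216]
[0.5   0.031 0.167] 0.8 a 0.01 [-0.023 -0.    -0.023]
0.0 [ -6.9  -0.1 -15. ]
```

Call:
servo_tool:
  series:
    - {"dp": [-0.003,0,0.005],"rot": [0,0,0]}
    - {"dp": [-0.004,0,0],"rot": [0,0,0]}
    - {"dp": [0,0,0],"rot": [0,0,0]}

```text
time: 17.12
position: [0.4949, 0.0302, 0.1349]
orientation: [-0.201, 2.752, 0.035]
ft_force: [0.7, -0.6, 0.3]
gripper_width: 0.0
gripper_force: 0.0
```

Call:
servo_tool:
  series:
    - {"dp": [-0.002,0,0],"rot": [0,0,0]}
    - {"dp": [0,0,0],"rot": [0,0,0]}

```text
time: 17.38
position: [0.4959, 0.0302, 0.1351]
orientation: [-0.201, 2.754, 0.034]
ft_force: [-3.9, -0.5, 1.6]
gripper_width: 0.0
gripper_force: 2.1
```

Call:
servo_tool:
  series:
    - {"dp": [-0.003,0,-0.0075],"rot": [0,0,0]}
    - {"dp": [-0.0035,0,-0.0075],"rot": [0,0,0]}
    - {"dp": [-0.0038,0,-0.0072],"rot": [0,0,0]}

```text
time: 17.75
position: [0.4971, 0.0304, 0.1599]
orientation: [-0.2, 2.754, 0.034]
ft_force: [-4.6, -1.9, -1.3]
gripper_width: -0.0
gripper_force: 2.7
```

```bash
python3 st.py | head -7
```

```text
17.75 [0.4971 0.0304 0.1599] [ 0.87  0.26 -1.08  2.24  0.55  0.45  1.1 ] [-4.6 -1.9 -1.3]
[[-0.918 -0.144  0.368]
 [-0.135  0.99   0.051]
 [-0.372 -0.003 -0.928]]
bar in tool [-0.006   0.001  -0.0042]
[0.502 0.032 0.191] 0.93 a 0.15 [-0.016  0.001 -0.027]
0.0 [ -6.9  -0.1 -15. ]
```

Clean lift: the bar is at z 0.191, a≈0.15, with 4.6 N. Continuing along the arc.

Call:
servo_tool:
  series:
    - {"dp": [-0.0043,0,-0.007],"rot": [0,0,0]}
    - {"dp": [-0.0045,0,-0.0067],"rot": [0,0,0]}
    - {"dp": [-0.005,0,-0.0065],"rot": [0,0,0]}
    - {"dp": [-0.0053,0,-0.0062],"rot": [0,0,0]}
    - {"dp": [-0.0056,0,-0.006],"rot": [0,0,0]}

```text
time: 18.48
position: [0.5066, 0.0316, 0.1983]
orientation: [-0.2, 2.757, 0.033]
ft_force: [-20.7, -4.6, 6.1]
gripper_width: -0.0
gripper_force: 8.5
```

```bash
python3 st.py
```

```text
18.475 [0.5066 0.0316 0.1983] [ 0.99  0.21 -1.19  2.18  0.41  0.54  1.24] [-20.7  -4.6   6.1]
[[-0.92  -0.144  0.366]
 [-0.135  0.99   0.049]
 [-0.369 -0.004 -0.929]]
bar in tool [0.017  0.0014 0.028 ]
[0.514 0.032 0.226] 0.84 a 0.37 [-0.017 -0.001 -0.023]
0.0 [ -6.8  -0.1 -15. ]
0.1 [ -8.3  -0.2 -14.2]
0.2 [ -9.7  -0.2 -13.3]
0.3 [-11.   -0.3 -12.3]
0.4 [-12.1  -0.3 -11.2]
0.5 [-13.2  -0.4  -9.9]
0.6 [-14.1  -0.4  -8.5]
0.7 [-14.9  -0.5  -7.1]
0.8 [-15.5  -0.5  -5.5]
0.9 [-16.   -0.6  -4. ]
1.0 [-16.3  -0.6  -2.4]
1.1 [-16.5  -0.6  -0.7]
1.2 [-16.5  -0.6   0.9]
1.3 [-16.3  -0.6   2.6]
```

Call:
servo_tool:
  series:
    - {"dp": [-0.0045,0,-0.006],"rot": [0,0,0]}
    - {"dp": [-0.0056,0,-0.0057],"rot": [0,0,0]}
    - {"dp": [-0.0062,0,-0.0052],"rot": [0,0,0]}

```text
time: 18.95
position: [0.5175, 0.0336, 0.2216]
orientation: [-0.2, 2.752, 0.034]
ft_force: [-2.9, -0.9, 0.0]
gripper_width: 0.005
gripper_force: 1.2
```

```bash
python3 st.py|head -6
```

```text
18.95 [0.5175 0.0336 0.2216] [ 1.01  0.19 -1.21  2.13  0.34  0.58  1.31] [-2.9 -0.9  0. ]
[[-0.918 -0.144  0.37 ]
 [-0.135  0.99   0.051]
 [-0.373 -0.003 -0.928]]
bar in tool [0.0361 0.001  0.0454]
[0.523 0.039 0.252] 0.81 a 0.53 [-0.017  0.004 -0.026]
```

Call:
servo_tool:
  series:
    - {"dp": [-0.0067,0,-0.0047],"rot": [0,0,0]}
    - {"dp": [-0.0069,0,-0.0044],"rot": [0,0,0]}
    - {"dp": [-0.0072,0,-0.004],"rot": [0,0,0]}
    - {"dp": [-0.0074,0,-0.0036],"rot": [0,0,0]}
    - {"dp": [-0.0076,0,-0.0032],"rot": [0,0,0]}

```text
time: 19.68
position: [0.5432, 0.0375, 0.2532]
orientation: [-0.201, 2.752, 0.035]
ft_force: [-1.4, -1.0, 0.8]
gripper_width: 0.001
gripper_force: 0.6
```

```bash
python3 st.py|head -6
```

```text
19.675 [0.5432 0.0375 0.2532] [ 0.99  0.2  -1.21  2.04  0.33  0.66  1.32] [-1.4 -1.   0.8]
[[-0.918 -0.144  0.37 ]
 [-0.135  0.99   0.051]
 [-0.373 -0.003 -0.928]]
bar in tool [0.072  0.0009 0.065 ]
[0.548 0.037 0.284] 0.71 a 0.78 [-0.016 -0.001 -0.027]
```

Call:
servo_tool:
  series:
    - {"dp": [-0.0077,0,-0.0028],"rot": [0,0,0]}
    - {"dp": [-0.0079,0,-0.0023],"rot": [0,0,0]}
    - {"dp": [-0.008,0,-0.0019],"rot": [0,0,0]}
    - {"dp": [-0.0081,0,-0.0014],"rot": [0,0,0]}
    - {"dp": [-0.0082,0,-0.001],"rot": [0,0,0]}

```text
time: 20.4
position: [0.5764, 0.0424, 0.2766]
orientation: [-0.201, 2.753, 0.035]
ft_force: [-0.2, 0.5, 0.2]
gripper_width: 0.003
gripper_force: 0.2
```

```bash
python3 st.py|head -6
```

```text
20.4 [0.5764 0.0424 0.2766] [ 0.91  0.25 -1.17  1.94  0.38  0.74  1.27] [-0.2  0.5  0.2]
[[-0.918 -0.144  0.37 ]
 [-0.135  0.99   0.051]
 [-0.373 -0.003 -0.928]]
bar in tool [0.1118 0.0009 0.0742]
[0.582 0.044 0.31 ] 0.69 a 1.03 [-0.018  0.001 -0.029]
```

Near balance at a≈1.03. A little further, then I'll let it go on by itself.

Call:
servo_tool:
  series:
    - {"dp": [-0.0082,0,-0.0006],"rot": [0,0,0]}
    - {"dp": [-0.0082,0,-0.0002],"rot": [0,0,0]}
    - {"dp": [-0.0082,0,0.0002],"rot": [0,0,0]}
    - {"dp": [-0.008,0,0.0006],"rot": [0,0,0]}
    - {"dp": [0,0,0],"rot": [0,0,0]}

```text
time: 21.12
position: [0.6062, 0.047, 0.2886]
orientation: [-0.201, 2.752, 0.035]
ft_force: [-0.7, -0.5, -0.4]
gripper_width: 0.001
gripper_force: 0.0
```

Call:
servo_tool:
  series:
    - {"dp": [0,0,0],"rot": [0,0,0]}
    - {"dp": [0,0,0],"rot": [0,0,0]}
    - {"dp": [0,0,0],"rot": [0,0,0]}
    - {"dp": [0,0,0],"rot": [0,0,0]}
    - {"dp": [0,0,0],"rot": [0,0,0]}

```text
time: 21.75
position: [0.6057, 0.0467, 0.2884]
orientation: [-0.2, 2.753, 0.034]
ft_force: [1.0, -0.7, 0.4]
gripper_width: -0.0
gripper_force: 0.0
```

```bash
python3 st.py|head -6
```

```text
21.75 [0.6057 0.0467 0.2884] [ 0.83  0.31 -1.13  1.87  0.44  0.79  1.24] [ 1.  -0.7  0.4]
[[-0.918 -0.144  0.369]
 [-0.135  0.99   0.051]
 [-0.373 -0.003 -0.928]]
bar in tool [0.1438 0.001  0.0742]
[0.675 0.054 0.333] 0.77 a 1.61 [-0.081 -0.002 -0.015]
```

Call:
servo_tool:
  series:
    - {"dp": [0.02,0,-0.02],"rot": [0,0,0]}
    - {"dp": [0.02,0,-0.04],"rot": [0,0,0]}
    - {"dp": [0.02,0,-0.04],"rot": [0,0,0]}
    - {"dp": [0.02,0,-0.03],"rot": [0,0,0]}
    - {"dp": [0,0,0],"rot": [0,0,0]}

```text
time: 22.48
position: [0.4936, 0.0274, 0.3704]
orientation: [-0.195, 2.76, 0.02]
ft_force: [-0.6, 0.3, -0.6]
gripper_width: 0.002
gripper_force: 0.0
```

Call:
servo_tool:
  series:
    - {"dp": [0,0,0],"rot": [0,0,0]}
    - {"dp": [0,0,0],"rot": [0,0,0]}
    - {"dp": [0,0,0],"rot": [0,0,0]}
    - {"dp": [0,0,0],"rot": [0,0,0]}
    - {"dp": [0,0,0],"rot": [0,0,0]}

```text
time: 23.1
position: [0.494, 0.0278, 0.3685]
orientation: [-0.196, 2.763, 0.03]
ft_force: [0.3, -0.5, -0.3]
gripper_width: -0.0
gripper_force: 0.0
```

```bash
python3 st.py|head -6; python3 - <<'E'
from h import *
a=snap('side','s9'); 
for n in('lock_knob','grip_bar','dish','flask','slide_box','oil_bottle','timer','beaker'): print(n,[(np.round(d['xyz'],3),round(d['p'],2)) for d in landmark_of('side',n)[:1]])
cv2.imwrite('pics/c9.png',cv2.resize(a[110:270,200:380],None,fx=3,fy=3,interpolation=2)[:,:,::-1])
E
```

```text
23.1 [0.494  0.0278 0.3685] [ 1.17 -0.25 -1.07  1.97 -0.36  0.95  1.95] [ 0.3 -0.5 -0.3]
[[-0.922 -0.141  0.361]
 [-0.133  0.99   0.047]
 [-0.364 -0.005 -0.932]]
bar in tool [0.0666 0.0041 0.1913]
[0.705 0.058 0.328] 0.67 a 1.8 [-0.184  0.001  0.115]
lock_knob [(array([0.702, 0.007, 0.194]), 0.66)]
grip_bar [(array([0.706, 0.061, 0.327]), 0.85)]
dish [(array([0.558, 0.037, 0.091]), 0.76)]
flask [(array([0.612, 0.241, 0.003]), 0.93)]
slide_box [(array([ 0.577, -0.174,  0.002]), 0.91)]
oil_bottle [(array([0.456, 0.195, 0.002]), 0.62)]
timer [(array([0.33 , 0.431, 0.003]), 0.55)]
beaker [(array([ 0.535,  0.418, -0.002]), 0.68)]
```

View pics/c9.png

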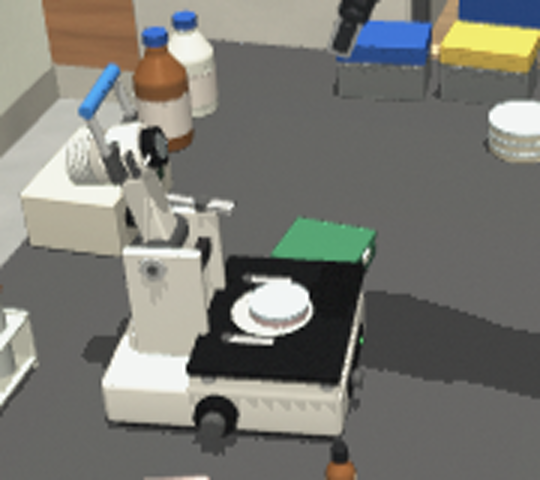

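The arm is back on its stop, with the bar at (98,92) in the crop and the angle about 1.8 rad. The dish is in place at (280,300), and the gripper is clear at (350,25).

Call:
servo_tool:
  series:
    - {"dp": [0,0,0],"rot": [0,0,0]}
    - {"dp": [0,0,0],"rot": [0,0,0]}
    - {"dp": [0,0,0],"rot": [0,0,0]}
    - {"dp": [0,0,0],"rot": [0,0,0]}
    - {"dp": [0,0,0],"rot": [0,0,0]}

```text
time: 24.28
position: [0.494, 0.0278, 0.3686]
orientation: [-0.196, 2.763, 0.029]
ft_force: [0.7, -0.6, 0.7]
gripper_width: 0.002
gripper_force: 0.0
```

```bash
python3 -c "
from cell import *
print(job_done())"
```

```text
the job is handed in; nothing more can be done
None
```

The job is handed in at about 24 s of the 51 s allowed, with no verdict returned: the lock is pushed round to about its stop, the lamp arm rests back at about 1.8 rad, the gripper is clear, and the dish and the bench items I re-checked have not moved (the dish stack was not re-measured).

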